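Clamp a trolley pull handle and draw it out to its second stop

TASK

The telescopic pull handle off the tool trolley stands loose between the jaws of the small drill vice. Turn the vice's crank clockwise until the jaw clamps the handle's foot firmly, then squeeze the orange trigger in the T-shaped grip and, keeping it squeezed, pull the grip straight up past the first stop to the second one, where it comes to its end. Finish while still holding the grip up there with the trigger squeezed, so that I can look at the latch; the foot must stay clamped in the vice, and leave the loose things on the bench where they lie.

Things in the scene. Friction and masses are not known exactly. Their poses are not given: they have to be found in the camera images.
- drill_vice: dark blue-grey drill vice fixed to the bench, 190 mm long, 90 mm high. Origin: centre of its underside, on the bench; x along the screw from the crank (front) to the fixed jaw (back), z up. Screw axis level, at y = 0, 56 mm above the bench. Fixed jaw's face at x = +30 mm; nut block in front ends at x = -90 mm, 78 mm high. The flat bed between the jaws is 32 mm above the bench
- vice_jaw: the moving jaw, 92 mm wide, top 90 mm above the bench; slides along the vice's x axis towards the fixed jaw, driven by the crank. Its frame lies as that of the vice (same place when the crank reads 0) and shifts with it. Clamped firmly means some 40 N or more on the foot, reached within about a radian of crank after the jaw meets the foot
- crank (a joint): crank angle, rad; grows clockwise seen from the front (looking along the vice's +x), closing the jaw 10 mm a turn. Starts at 0 to 1.2; at 0 the knob is on the vice's +y (left) side, 30 degrees below the screw axis. The jaw meets the foot at about 3.6 (knob right); then resistance grows. Idle it needs about 5 N at the knob; the screw stays where it is left
- knob_mid (a point): middle of the crank's black knob, a freely spinning round handle 18 mm thick and 40 mm long, parallel to the screw, 32 mm off the screw axis, in front of the crank arm (this point is 20 mm in front of the arm, at x = -138 mm in the jaw's frame). Its orientation turns with the crank
- pull_handle: outer part of the telescopic handle, loose, about 0.35 kg: black foot 26 mm (x) by 44 mm (y) by 46 mm high, on the vice's bed with 4 to 6 mm of play between the jaws; on it an upright 28 mm square aluminium tube with a 34 mm square black collar, top 154 mm above the foot's underside. Origin: centre of the foot's underside; z up; -x is the front, the side of crank, trigger and latch windows
- inner_tube (a joint): how far the inner tube with the T grip is drawn out, m: 0 = pushed in (latched), 0.040 = first stop (the latch pin catches there unless the trigger is squeezed), 0.080 = second stop, the solid end of travel. The moving part weighs 0.44 kg and slides with 0.6 N of friction: with the trigger squeezed it falls back if not held
- grip_mid (a point): centre of the black T grip on top of the inner tube: a bar 30 mm thick (x, front to back), 116 mm long (y) and 28 mm high, centre 186 mm above the foot's underside when pushed in; rises with the inner tube. Axes as those of the pull handle. Below it are 18 mm of free height down to the collar when pushed in
- trigger (a joint): travel of the orange trigger, m: 0 = out, 0.0075 = fully in. A bar 58 mm long (y) and 14 mm high in the middle of the grip's front (-x) face, standing 8 mm proud of it; squeezed towards the grip's back it takes 3 N at first, 5 N fully in; from 0.005 on the latch pin is clear of its window
- wood_block: loose hardwood block, 45 x 70 x 40 mm, a bystander; origin at the centre of its underside
- tape_measure: loose yellow tape measure, 36 x 87 x 62 mm, a bystander; origin at the centre of its underside
- spanner: loose steel combination spanner, 170 mm long, 7 mm thick, a bystander; origin at its middle, underside
- screwdriver_y: loose screwdriver with a yellow handle, 181 mm long, a bystander; origin at its middle, underside
- hex_bolt: loose steel bolt, 66 mm long, a bystander; origin at its middle, underside

How it is judged:
By the outcome, as a careful person would: the job done as asked, in the order asked, and still so for the second after the job is handed in, while the arm keeps its last pose, push and grip.
It also fails if it takes over 51 s, if anything falls off the work surface, if the arm or the gripper's body presses on something with over 40 N, if the wrist force passes 120 N, or if a joint passes its speed limit or range.

ROBOT

A 6-joint arm with a two-finger parallel gripper is mounted at the origin on a cart in front of the work surface, level with it; the furniture and walls round the work are solid. World frame = base frame: x ahead of the robot, y to its left, z up, the work surface at z = 0. Lengths are in mm, angles in rad, forces in N, time in s.
With the tool pointing down it reaches from about 250 to 775 mm from the base axis. Payload 4 kg.
Tool frame: the origin (TCP) lies midway between the tips of the shut fingers; the grasp point (between the pads) lies 19 mm behind it; z points along the fingers, x is the direction in which the jaws open and shut, and the axes are right-handed (so a half turn about z gives the same grasp; the last joint's range is limited). The gripper opens to 94 mm and grips with 3 to 60 N. Pads are 16 mm wide; open, the fingers measure 119 mm over their backs; the gripper's body (75 mm by 177 mm) begins 78 mm behind the grasp point.
Start: joints at [1.224, 0.087, 1.371, -0, 1.684, -0.103], TCP at [132.774, 533.752, 205.506] pointing down, gripper open.
Joint ranges: [-3.1, 3.1], [-0.76, 2.03], [0.27, 2.55], [-1.08, 4.22], [0.17, 2.65], [-2.57, 2.57]. Speed limits (rad/s): [2.79, 2.79, 3.14, 3.14, 3.14, 3.14].

INTERFACE

Orientations are given as a unit quaternion [x, y, z, w].
In Python, from rig import goto, movel, move_j, command_gripper, sleep, ik, get_obs, capture, get_calibration, Unreachable, sign_off gives the robot as it stands. Calls block until the motion is done:
- goto(position, orientation): joint-space move of the TCP to a pose.
- movel(position, rate=150, rot=None, guard=None): straight line of the TCP; rot=None keeps the orientation; rate is the mean speed in mm/s. With guard (N) it stops when the force on the tool has changed by that much, and returns True; else False.
- move_j(angles): joint-space move.
- command_gripper(opening): opening from 0.0 (shut) to 1.0 (fully open); the grip force is fixed at half the most; returns when the fingers have stopped.
- sleep(seconds).
- ik(position, orientation): joint angles nearest the present ones, or None.
- get_obs(): the state.
- capture(name): name is "side" or "top" or "wrist"; returns the picture (400x640x3 uint8, red, green, blue); there is no depth.
- get_calibration(name): a dict with "mtx" (3x3 intrinsics, pixels), "R" (3x3) and "t" (3): a world point X has camera coordinates R X + t; the wrist camera has in their place "tool_from_camera" (4x4, takes a point from camera to tool coordinates, whose origin is the TCP and whose axes are the tool frame's). Camera axes: x right, y down, z forward; pixel columns grow to the right and rows downward; lengths in mm; the calibration is good to about 2 mm. A picture is of the moment at which its call begins: read the wrist's pose just before it. get_calibration takes no time and is no camera call.
A pose or a line that the arm cannot do raises Unreachable and nothing moves.
- sign_off(): hands the job in, once; it reports no verdict.
The state is a dict: "clock": time; "joint_pos": joint angles; "joint_velocities": joint speeds; "joint_efforts": joint torques, N m; "ee_pos": TCP position; "tcp_rot": TCP orientation; "wrist_force": force on the tool from outside, world axes, zero at the start; "moment": the same for the moment, N m; "width": opening from 0.0 (shut) to 1.0 (fully open).
Only numpy, scipy, OpenCV 4.12 (cv2) and the standard library are available. Lean on these libraries where they do the work, as an engineer would, in place of code of your own. Each camera call takes 0.05 s, during which the arm holds its last target.

## Working session

There is one attempt and no reset: what is moved stays moved. The work goes in short steps, each a Python script; the robot and the scene stay as the last script left them, time stands still between calls to the robot, and variables do not carry over. Pictures are saved under pics/ and viewed, and the job is handed in when it is done.

```bash
mkdir -p pics; ls; python3 - <<'E'
from rig import *
import cv2
for n in ["side","top","wrist"]:
    cv2.imwrite(f"pics/{n}0.png",capture(n)[:,:,::-1])
    c=get_calibration(n); print(n,{k:(v.tolist() if hasattr(v,'tolist') else v) for k,v in c.items()})
o=get_obs();print(o)
E
```

```text
pics
side {'mtx': [[418.0571439670185, 0.0, 316.9967948698454], [0.0, 418.0571439670185, 199.297460066407], [0.0, 0.0, 1.0]], 'R': [[0.9957406255134799, 0.09215487568017004, 0.002843517257913382], [0.06363790390026965, -0.6646419739560586, -0.7444469515304458], [-0.06671449534549215, 0.7414570286565275, -0.6676755580119955]], 't': [-459.2617697292806, 114.65219863854139, 1030.1020226742323]}
top {'mtx': [[368.85171492960563, 0.0, 321.67099666989634], [0.0, 368.85171492960563, 203.46542097160574], [0.0, 0.0, 1.0]], 'R': [[0.2835348362631558, -0.9589567180628615, 0.0031637805440508336], [-0.9165979690431124, -0.27197743753747106, -0.2930468164245981], [0.2818796902426044, 0.08018906629121245, -0.956092858396127]], 't': [-61.67663932385137, 507.82955071168334, 856.1700070274508]}
wrist {'mtx': [[352.49041650193254, 0.0, 318.13038817413786], [0.0, 352.49041650193254, 199.14440182753629], [0.0, 0.0, 1.0]], 'tool_from_camera': [[0.9999994981105645, -0.0009945152655165604, -0.00012131777670595971, -0.4438819838190611], [0.0009924233806295234, 0.9666599100639229, 0.25606177647403733, -74.24328174462913], [-0.0001373843144989841, -0.2560617683579353, 0.9666604118877294, -180.0343882523266], [0.0, 0.0, 0.0, 1.0]]}
{'clock': 0.15, 'joint_pos': array([ 1.22391765e+00,  8.77866270e-02,  1.37188577e+00, -4.63174927e-05,
        1.68357854e+00, -1.03083897e-01]), 'joint_velocities': array([-8.62214593e-05, -1.94064705e-03, -4.08143123e-03, -9.83789486e-05,
        1.00619039e-03,  8.66426547e-04]), 'joint_efforts': array([ 2.29819823e-03, -3.40641582e+01, -3.02793753e+01,  7.18411594e-02,
        3.05418146e-02, -1.14226275e-04]), 'ee_pos': array([132.63402609, 533.34462045, 204.5831016 ]), 'tcp_rot': array([ 7.87842333e-01,  6.15876425e-01, -6.90075548e-04,  4.60213243e-04]), 'wrist_force': array([ 0.18562399, -0.52402944,  0.29717469]), 'moment': array([-0.03550406, -0.00645243, -0.04686557]), 'width': 0.9995017939153634}
```

View pics/side0.png

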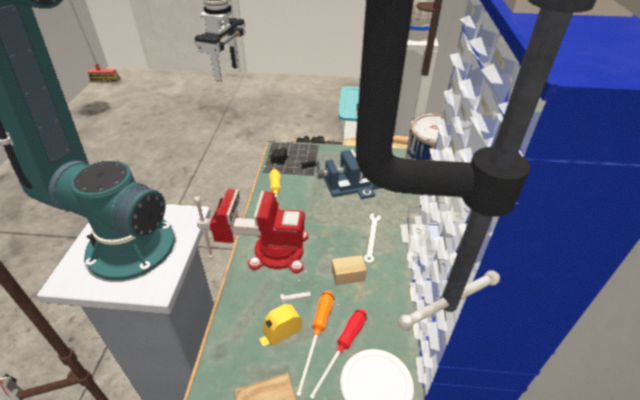

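View pics/top0.png

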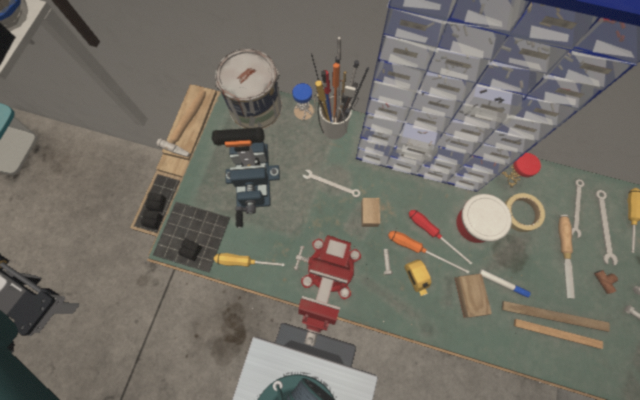

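View pics/wrist0.png

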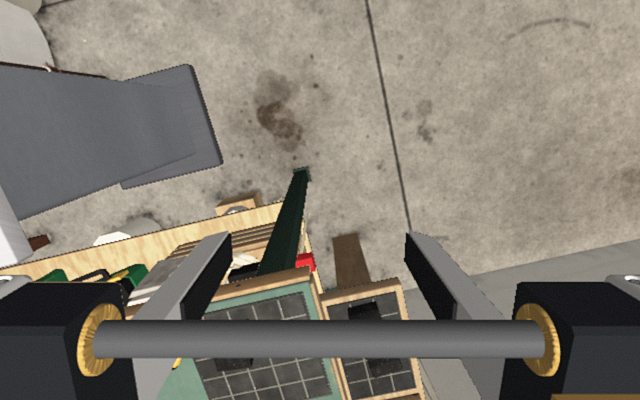

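```bash
python3 - <<'E'
import cv2
a=cv2.imread("pics/top0.png"); c=a[110:240,190:310]; cv2.imwrite("pics/top0c.png",cv2.resize(c,None,fx=5,fy=5*0.9,interpolation=cv2.INTER_CUBIC))
a=cv2.imread("pics/side0.png"); c=a[110:210,290:400]; cv2.imwrite("pics/side0c.png",cv2.resize(c,None,fx=6,fy=6,interpolation=cv2.INTER_CUBIC))
E
```

```text
(no output)
```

View pics/top0c.png

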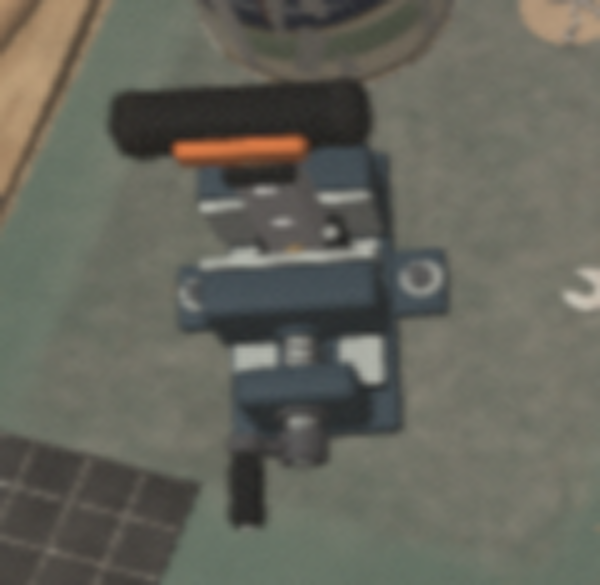

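View pics/side0c.png

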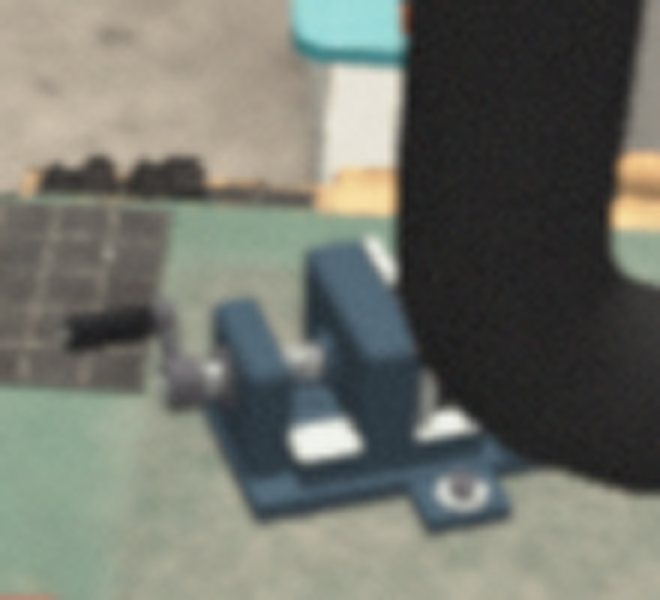

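```bash
cat > h.py <<'E'
import numpy as np, cv2
from rig import *
from scipy.spatial.transform import Rotation as Rn
from scipy.optimize import least_squares
def proj(cal,X):
    X=np.atleast_2d(X); c=X@np.array(cal["R"]).T+np.array(cal["t"]); p=c@np.array(cal["mtx"]).T
    return p[:,:2]/p[:,2:]
def wcal(pos,rot):
    c=get_calibration("wrist"); T=np.eye(4);T[:3,:3]=Rn.from_quat(rot).as_matrix();T[:3,3]=pos
    W=np.linalg.inv(T@np.array(c["tool_from_camera"]))
    return {"mtx":c["mtx"],"R":W[:3,:3],"t":W[:3,3]}
def V2W(p,X):  # p = x,y,yaw
    X=np.atleast_2d(np.array(X,float)); c,s=np.cos(p[2]),np.sin(p[2])
    return np.c_[p[0]+c*X[:,0]-s*X[:,1],p[1]+s*X[:,0]+c*X[:,1],X[:,2]]
def knob(cr,dx=-138,r=32):
    a=np.pi/6+cr  # clockwise seen from the front: +y side(left), below -> goes up?
    # seen along +x: left=+y, up=z. clockwise: left->up. start at left, 30deg below
    th=-np.pi/6+cr
    return [dx+10*cr/(2*np.pi), r*np.cos(th), 56+r*np.sin(th)]
E
python3 - <<'E'
from h import *
ct=get_calibration("top");cs=get_calibration("side")
T=lambda u,v:(190+u/5,110+v/4.5)
S=lambda u,v:(290+u/6,110+v/6)
obs=[]
def f(q):
    p=q[:3];xj,th,cr=q[3:6]; r=[]
    def a(cal,X,uv): r.extend((proj(cal,V2W(p,X))[0]-uv))
    a(ct,[xj,46,90],T(198,268));a(ct,[xj,-46,90],T(380,248));a(ct,[xj-th,46,90],T(203,312));a(ct,[xj-th,-46,90],T(382,298))
    a(cs,[xj-th,46,90],S(310,255));a(cs,[xj-th,-46,90],S(372,358));a(cs,[xj,-46,90],S(415,355))
    k=knob(cr,-158);a(ct,k,T(248,520));a(cs,k,S(70,332))
    k=knob(cr,-118);a(cs,k,S(160,318));a(ct,k,T(247,455))
    return np.array(r)
for yaw in (0.,0.5,1.,1.5,-.5):
    s=least_squares(f,[250,400,yaw,-10,15,.6]);print(s.cost,s.x.round(3))
print(f(s.x).round(1).reshape(-1,2).tolist())
E
```

```text
8.036214235550418 [ 5.48328e+02  2.95350e+02  3.62000e-01 -1.09970e+01  2.52850e+01
  1.14100e+00]
8.036214235738699 [ 5.48328e+02  2.95350e+02  3.62000e-01 -1.09970e+01  2.52850e+01
  1.14100e+00]
8.036214236793393 [ 5.48328e+02  2.95350e+02  3.62000e-01 -1.09970e+01  2.52850e+01
  1.14100e+00]
8.03621423534145 [ 5.48328e+02  2.95350e+02  3.62000e-01 -1.09970e+01  2.52850e+01
  1.14100e+00]
8.036214235217269 [ 5.48328e+02  2.95350e+02  3.62000e-01 -1.09970e+01  2.52850e+01
  1.14100e+00]
[[0.6, -0.4], [0.1, 1.6], [-0.4, -0.9], [0.0, -0.3], [-0.9, -1.8], [-0.6, 0.4], [1.2, -0.6], [0.1, -0.4], [-0.4, 0.7], [-1.4, 0.7], [0.2, -1.4]]
```

```bash
python3 - <<'E'
from h import *
for n in("top","side"):
    c=get_calibration(n);print(n,-np.array(c["R"]).T@np.array(c["t"]))
p=[548.3,295.3,.362]
yv=p[2]+np.pi/2
R=np.array([[np.cos(yv),np.sin(yv),0],[np.cos(p[2]),np.sin(p[2]),0],[0,0,-1]]).T
q=Rn.from_matrix(R).as_quat();print(q)
pos=V2W(p,[-130,0,200])[0]
print(pos,ik(pos,q))
goto(pos,q)
o=get_obs();im=capture("wrist");cv2.imwrite("pics/w1.png",im[:,:,::-1]);print(o["clock"],o["ee_pos"].tolist(),o["tcp_rot"].tolist(),o["joint_pos"])
cv2.imwrite("pics/s1.png",capture("side")[:,:,::-1])
E
```

```text
top [241.62607426  10.31747883 967.59099377]
side [ 518.73211286 -645.25051003  774.43234133]
[0.56826696 0.82284425 0.         0.        ]
[426.72524749 249.26110825 200.        ] [ 4.13883001e-01 -3.64891703e-02  1.50800680e+00 -4.44089210e-16
  1.67007503e+00 -1.51891333e+00]
1.6667 [426.46152256287274, 249.81272862499955, 200.03182576444152] [0.5680468462995417, 0.8229961955724652, 0.00013152867916457544, -0.00015869026395842905] [ 4.14836230e-01 -3.64638533e-02  1.50791962e+00  4.10197529e-04
  1.67007925e+00 -1.51845436e+00]
```

View pics/w1.png

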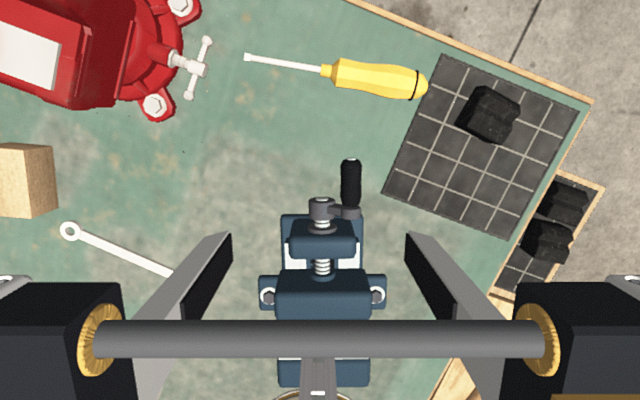

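View pics/s1.png

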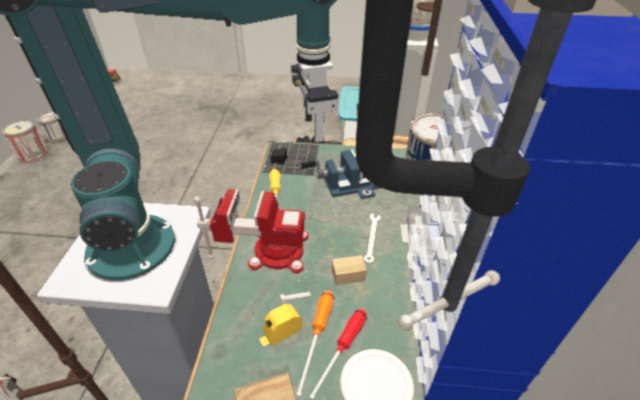

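```bash
python3 - <<'E'
import cv2
a=cv2.imread("pics/w1.png"); c=a[145:305,250:400]; cv2.imwrite("pics/w1c.png",cv2.resize(c,None,fx=5,fy=3.75,interpolation=cv2.INTER_CUBIC))
E
```

```text
(no output)
```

View pics/w1c.png

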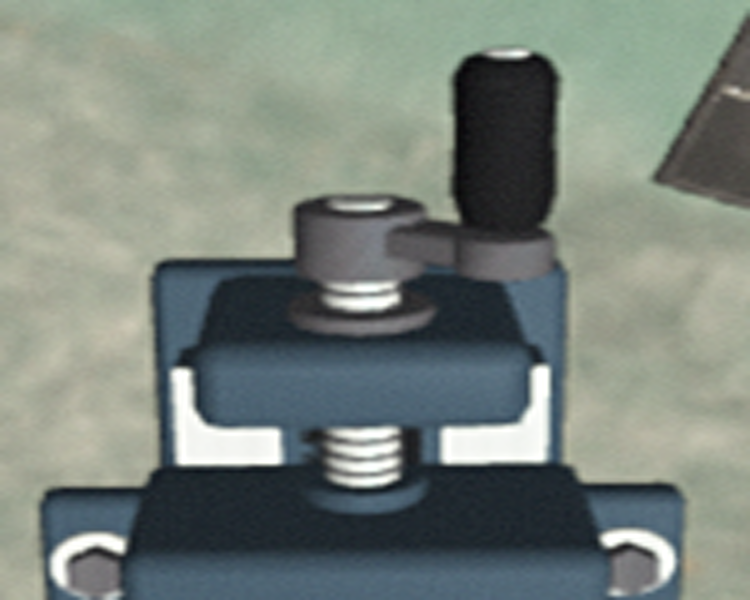

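```bash
python3 - <<'E'
from h import *
ct=get_calibration("top");cs=get_calibration("side")
cw=wcal([426.46152256287274, 249.81272862499955, 200.03182576444152],[0.5680468462995417, 0.8229961955724652, 0.00013152867916457544, -0.00015869026395842905])
T=lambda u,v:(190+u/5,110+v/4.5)
S=lambda u,v:(290+u/6,110+v/6)
W=lambda u,v:(250+u/5,145+v/3.75)
def f(q,ret=0):
    p=q[:3];xj,th,cr=q[3:6];r=[]
    def a(cal,X,uv,w=1,m=(1,1)): r.extend(w*np.array(m)*(proj(cal,V2W(p,X))[0]-uv))
    a(ct,[xj,46,90],T(198,268));a(ct,[xj,-46,90],T(380,248));a(ct,[xj-th,46,90],T(203,312));a(ct,[xj-th,-46,90],T(382,298))
    a(cs,[xj-th,46,90],S(310,255));a(cs,[xj-th,-46,90],S(372,358));a(cs,[xj,-46,90],S(415,355))
    k=knob(cr,-158);a(ct,k,T(248,520));a(cs,k,S(70,332));a(cw,k,W(507,52),2)
    k=knob(cr,-118);a(cs,k,S(160,318));a(ct,k,T(247,455));a(cw,k,W(502,228),2)
    a(cw,[xj-th,45,90],W(615,553),2,(1,.5));a(cw,[xj-th,-45,90],W(125,553),2,(1,.5))
    a(cw,[-70,0,56],W(365,450),2,(1,0))
    a(cw,[-90,0,78],W(365,345),2,(1,1))
    return np.array(r)
s=least_squares(f,[548,295,.36,-10,25,1.1],loss='soft_l1');print(s.cost,s.x.round(3));print(f(s.x).round(1).reshape(-1,2).tolist())
p=s.x[:3];k=V2W(p,knob(s.x[5]));print(k)
E
```

```text
25.685771688539603 [ 5.45214e+02  3.00432e+02  3.77000e-01 -9.73400e+00  2.77570e+01
  1.17400e+00]
[[-1.7, -0.0], [-2.1, 1.5], [-2.5, 0.3], [-2.0, 0.4], [-2.5, -2.7], [-1.8, -0.7], [0.8, -1.9], [-1.0, 0.1], [-1.2, -0.1], [-0.5, 5.5], [-2.2, -0.2], [-1.2, -0.9], [0.8, 0.1], [-0.2, 0.0], [-0.7, 1.4], [-0.4, -0.0], [-0.3, -4.7]]
[[409.27714756 273.94895283  75.37828906]]
```

```bash
python3 - <<'E'
from h import *
movel([409.3,274,115],rate=200)
o=get_obs();im=capture("wrist");cv2.imwrite("pics/w2.png",im[:,:,::-1]);print(o["clock"],o["ee_pos"].tolist(),o["tcp_rot"].tolist(),o["wrist_force"])
c=im[100:340,180:480,::-1]; cv2.imwrite("pics/w2c.png",cv2.resize(c,None,fx=2.5,fy=2.5,interpolation=cv2.INTER_CUBIC))
E
```

```text
2.3667 [409.60722938541755, 274.3813676915999, 115.68451065375218] [0.5679083303621457, 0.8230916662400971, 0.0003323050591418289, 0.0003561526755505016] [-0.08007212  0.769919    0.52406289]
```

View pics/w2c.png

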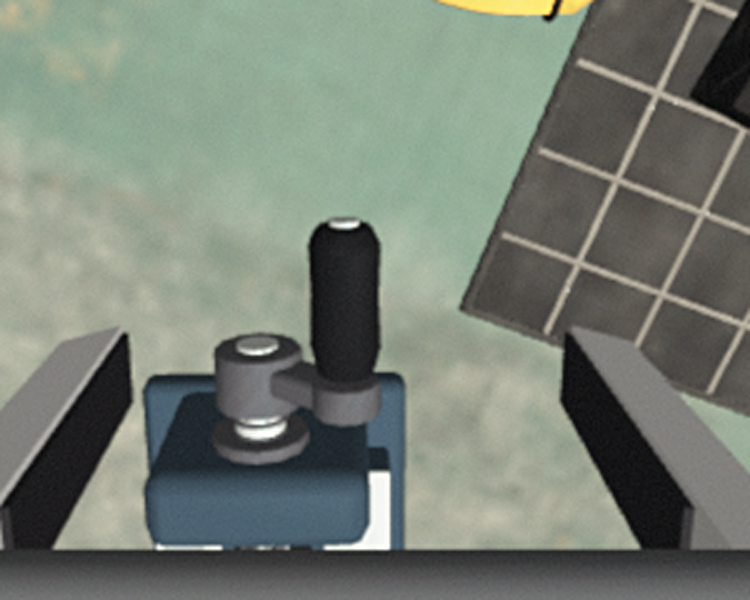

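```bash
python3 - <<'E'
from h import *
yaw=.3624;xv=np.array([np.cos(yaw),np.sin(yaw),0])
k=np.array([409.6,274.4,0])-2.5*xv
t=k.copy();t[2]=57
movel(t,rate=120,guard=15)
o=get_obs();print(o["clock"],o["ee_pos"],o["wrist_force"])
command_gripper(0.0)
o=get_obs();im=capture("wrist");print(o["clock"],o["ee_pos"].tolist(),o["tcp_rot"].tolist(),o["wrist_force"],o["width"])
c=im[100:340,180:480,::-1]; cv2.imwrite("pics/w3c.png",cv2.resize(c,None,fx=2.5,fy=2.5,interpolation=cv2.INTER_CUBIC))
E
```

```text
3.05 [408.01204813 273.72299997  57.94128391] [-0.1401563   0.76032702  0.95777843]
4.2167 [407.3691659086531, 273.10591658850893, 56.95202268771622] [0.5682728066743774, 0.8228400958145005, -0.00031717938931770064, 0.0003054695475914734] [ 0.06478511 -0.96624112  0.47539592] 0.1831116098998858
```

View pics/w3c.png

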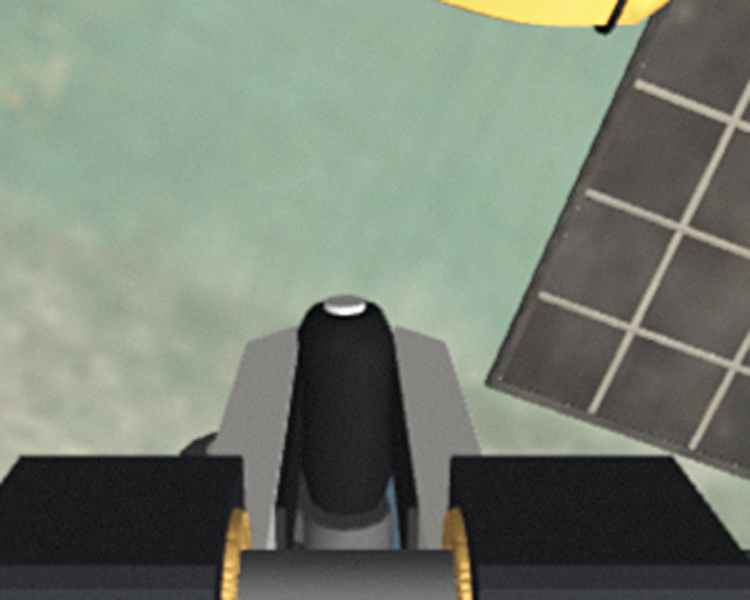

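```bash
cat > turn.py <<'E'
from h import *
import json,os,sys
yaw=.3624;xv=np.array([np.cos(yaw),np.sin(yaw),0]);yv=np.array([-np.sin(yaw),np.cos(yaw),0]);zv=np.array([0,0,1.])
def off(cr):
    th=cr-np.pi/6
    return 10*cr/(2*np.pi)*xv+32*np.cos(th)*yv+32*np.sin(th)*zv
if os.path.exists("st.json"): st=json.load(open("st.json"))
else:
    tg=np.array([408.0,273.5,57]) -0  # present grip position target
    st={"cr":1.18,"C":(np.array([407.26,273.51,57.])-off(1.18)).tolist()}
C=np.array(st["C"]);cr=st["cr"]
end=float(sys.argv[1]);dc=float(sys.argv[2]);rate=float(sys.argv[3]);g=float(sys.argv[4])
while cr<end-1e-6:
    cr=min(cr+dc,end);th=cr-np.pi/6
    movel(C+off(cr),rate=rate)
    o=get_obs();F=o["wrist_force"];er=np.cos(th)*yv+np.sin(th)*zv;et=-np.sin(th)*yv+np.cos(th)*zv
    Fr,Ft=F@er,F@et
    C=C+np.clip(g*Fr,-.5,.5)*er
    e=o["ee_pos"]-(C+off(cr))
    print(f'{o["clock"]:.2f} cr{cr:.2f} Fr{Fr:.1f} Ft{Ft:.1f} Fx{F@xv:.1f} |F|{np.linalg.norm(F):.0f} err {e@er:.1f} {e@et:.1f} w{o["width"]:.3f} C {C.round(1)}')
    if np.linalg.norm(F)>60: print("STOP");break
json.dump({"cr":cr,"C":C.tolist()},open("st.json","w"))
E
python3 turn.py 1.6 0.14 40 0.03
```

```text
4.53 cr1.32 Fr-3.4 Ft-3.1 Fx2.0 |F|5 err -0.1 -0.4 w0.184 C [414.5 249.1  37.4]
4.78 cr1.46 Fr-2.9 Ft-5.1 Fx2.3 |F|6 err 0.1 -0.1 w0.184 C [414.5 249.   37.3]
5.04 cr1.60 Fr-2.8 Ft-3.3 Fx1.9 |F|5 err 0.2 0.1 w0.180 C [414.5 249.   37.3]
```

Crank turns smoothly at ~4 N. Continuing.

```bash
python3 turn.py 3.4 0.2 50 0.04; python3 - <<'E'
from h import *
im=capture("side");c=im[90:220,270:420,::-1]; cv2.imwrite("pics/s4c.png",cv2.resize(c,None,fx=4.5,fy=4.5,interpolation=cv2.INTER_CUBIC))
E
```

```text
5.32 cr1.80 Fr-2.0 Ft-2.8 Fx1.8 |F|4 err 0.4 0.1 w0.182 C [414.6 249.   37.2]
5.59 cr2.00 Fr-1.7 Ft-5.2 Fx1.1 |F|6 err 0.5 -0.1 w0.183 C [414.6 249.   37.1]
5.87 cr2.20 Fr-0.4 Ft-5.0 Fx0.3 |F|5 err 0.6 -0.2 w0.187 C [414.6 249.   37.1]
6.14 cr2.40 Fr0.9 Ft-4.1 Fx-0.2 |F|4 err 0.5 -0.2 w0.182 C [414.6 249.   37.1]
6.42 cr2.60 Fr2.3 Ft-5.3 Fx-0.6 |F|6 err 0.4 -0.3 w0.186 C [414.6 248.9  37.2]
6.69 cr2.80 Fr1.9 Ft-7.2 Fx-1.2 |F|8 err 0.3 -0.4 w0.180 C [414.6 248.9  37.3]
6.97 cr3.00 Fr-0.1 Ft-8.0 Fx-0.8 |F|8 err 0.2 -0.6 w0.184 C [414.6 248.9  37.3]
7.24 cr3.20 Fr-0.4 Ft-7.4 Fx-2.8 |F|8 err 0.3 -0.9 w0.186 C [414.6 248.9  37.3]
7.52 cr3.40 Fr-0.7 Ft-9.4 Fx-4.0 |F|10 err 0.3 -1.2 w0.179 C [414.6 248.9  37.2]
```

View pics/s4c.png

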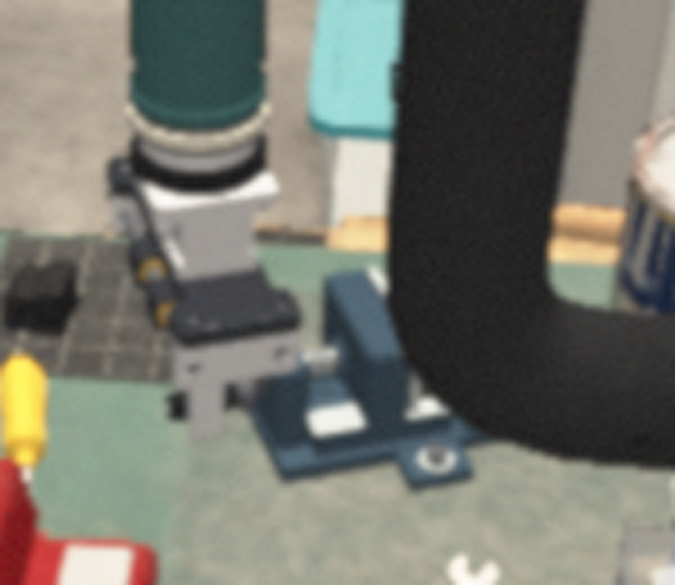

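```bash
python3 turn.py 4.5 0.1 40 0.04
```

```text
7.82 cr3.50 Fr-1.4 Ft-11.5 Fx-4.3 |F|12 err 0.3 -1.7 w0.182 C [414.6 249.   37.2]
8.07 cr3.60 Fr-1.8 Ft-12.5 Fx-4.6 |F|13 err 0.4 -2.0 w0.186 C [414.5 249.   37.2]
8.32 cr3.70 Fr-4.2 Ft-13.6 Fx-4.6 |F|15 err 0.6 -2.2 w0.178 C [414.5 249.2  37.2]
8.57 cr3.80 Fr-3.9 Ft-14.3 Fx-6.5 |F|16 err 0.8 -2.5 w0.181 C [414.4 249.3  37.3]
8.82 cr3.90 Fr-4.5 Ft-15.8 Fx-7.2 |F|18 err 1.1 -2.9 w0.185 C [414.4 249.5  37.3]
9.07 cr4.00 Fr-4.7 Ft-17.3 Fx-8.2 |F|20 err 1.3 -3.3 w0.182 C [414.3 249.7  37.4]
9.32 cr4.10 Fr-5.9 Ft-16.8 Fx-8.0 |F|20 err 1.5 -3.7 w0.181 C [414.2 249.9  37.5]
9.57 cr4.20 Fr-6.2 Ft-18.2 Fx-8.0 |F|21 err 1.8 -4.3 w0.183 C [414.1 250.1  37.6]
9.82 cr4.30 Fr-6.1 Ft-20.0 Fx-8.9 |F|23 err 2.0 -5.0 w0.185 C [414.1 250.2  37.7]
10.07 cr4.40 Fr-6.9 Ft-21.6 Fx-9.5 |F|25 err 2.2 -5.8 w0.185 C [414.  250.4  37.9]
10.32 cr4.50 Fr-6.4 Ft-21.6 Fx-9.4 |F|24 err 2.3 -6.8 w0.185 C [413.9 250.6  38.1]
```

```bash
python3 - <<'E'
from h import *
yaw=.3624;xv=np.array([np.cos(yaw),np.sin(yaw),0]);yv=np.array([-np.sin(yaw),np.cos(yaw),0])
o=get_obs();d=o["ee_pos"]-np.array([414.5,249,37.3]);y,z=d@yv,d[2];print(o["clock"],o["ee_pos"],d@xv,y,z,np.hypot(y,z),np.arctan2(z,y)%(2*np.pi)+np.pi/6,o["wrist_force"])
for n in("wrist","side"):
    im=capture(n);c=im[100:340,180:480] if n=="wrist" else im[130:220,270:390]
    cv2.imwrite(f"pics/{n}5c.png",cv2.resize(c[:,:,::-1],None,fx=2.5 if n=="wrist" else 6,fy=2.5 if n=="wrist" else 6,interpolation=cv2.INTER_CUBIC))
E
```

```text
10.3167 [430.11693188 226.71482649  17.21271667] 6.702065753352241 -26.374226705319227 -20.08728332942266 33.15265880529155 4.316091428061835 [ -4.60069264 -14.24129782  19.26692314]
```

View pics/wrist5c.png

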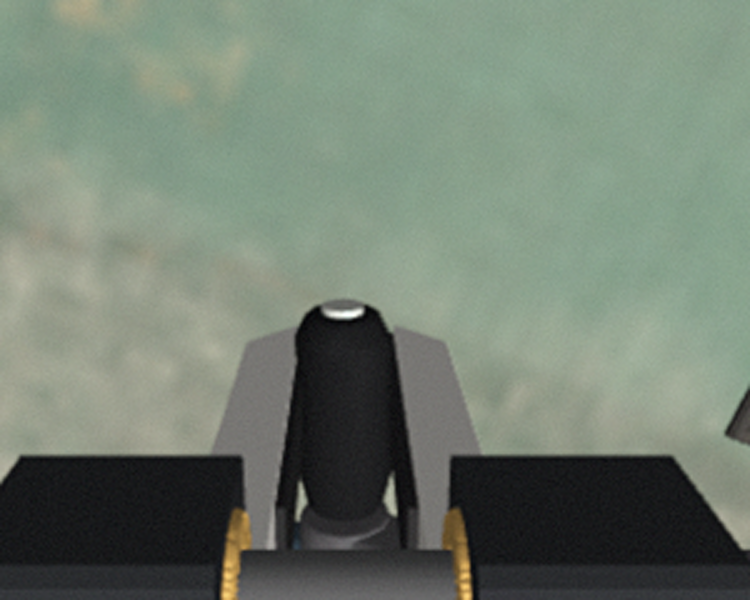

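View pics/side5c.png

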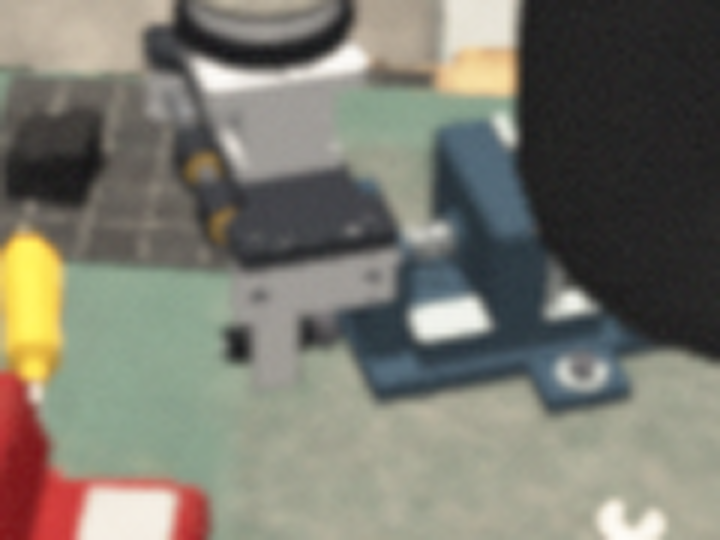

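```bash
sed -i 's/>60/>45/' turn.py; python3 turn.py 5.0 0.1 40 0; python3 - <<'E'
from h import *
yaw=.3624;xv=np.array([np.cos(yaw),np.sin(yaw),0]);yv=np.array([-np.sin(yaw),np.cos(yaw),0])
o=get_obs();d=o["ee_pos"]-np.array([414.5,249,37.3]);y,z=d@yv,d[2];print(o["clock"],o["ee_pos"],d@xv,y,z,np.hypot(y,z),np.arctan2(z,y)%(2*np.pi)+np.pi/6,o["wrist_force"])
E
```

```text
10.67 cr4.60 Fr-7.4 Ft-23.2 Fx-10.2 |F|26 err 2.2 -7.9 w0.183 C [413.9 250.6  38.1]
10.92 cr4.70 Fr-9.0 Ft-25.3 Fx-11.0 |F|29 err 1.9 -8.9 w0.184 C [413.9 250.6  38.1]
11.17 cr4.80 Fr-10.2 Ft-27.7 Fx-10.4 |F|31 err 1.6 -10.1 w0.182 C [413.9 250.6  38.1]
11.42 cr4.90 Fr-11.1 Ft-28.5 Fx-9.9 |F|32 err 1.3 -11.4 w0.178 C [413.9 250.6  38.1]
11.67 cr5.00 Fr-11.3 Ft-30.8 Fx-9.6 |F|34 err 0.9 -12.8 w0.183 C [413.9 250.6  38.1]
11.6667 [427.40529288 234.17876044   9.1593533 ] 6.812660460751273 -18.433756641642738 -28.140646701949038 33.64073989565662 4.656065015315627 [  0.6745603  -28.91479747  18.19746484]
```

```bash
python3 - <<'E'
from h import *
o=get_obs();movel(o["ee_pos"],rate=60);sleep(.2)
o=get_obs();print(o["clock"],o["ee_pos"],o["wrist_force"])
command_gripper(0.7)
o=get_obs();print(o["clock"],o["ee_pos"],o["wrist_force"],o["width"])
movel([o["ee_pos"][0],o["ee_pos"][1],150],rate=180)
im=capture("wrist");o=get_obs();print(o["clock"],o["ee_pos"].tolist(),o["tcp_rot"].tolist())
cv2.imwrite("pics/w6.png",im[:,:,::-1])
c=im[100:340,180:480,::-1]; cv2.imwrite("pics/w6c.png",cv2.resize(c,None,fx=2.5,fy=2.5,interpolation=cv2.INTER_CUBIC))
E
```

```text
12.2333 [429.21053367 229.39322555  13.22090296] [ -7.05189149 -12.98017175  24.51508776]
13.1167 [427.35599804 234.29042345   9.14239955] [ 0.51373378  0.01254511 -0.66273552] 0.7023156578478115
14.1 [426.4079759217889, 233.90588251436523, 148.2554266046509] [0.568266456091141, 0.8228430150828078, -0.0013466603127361295, -0.0008910202308361976]
```

View pics/w6c.png

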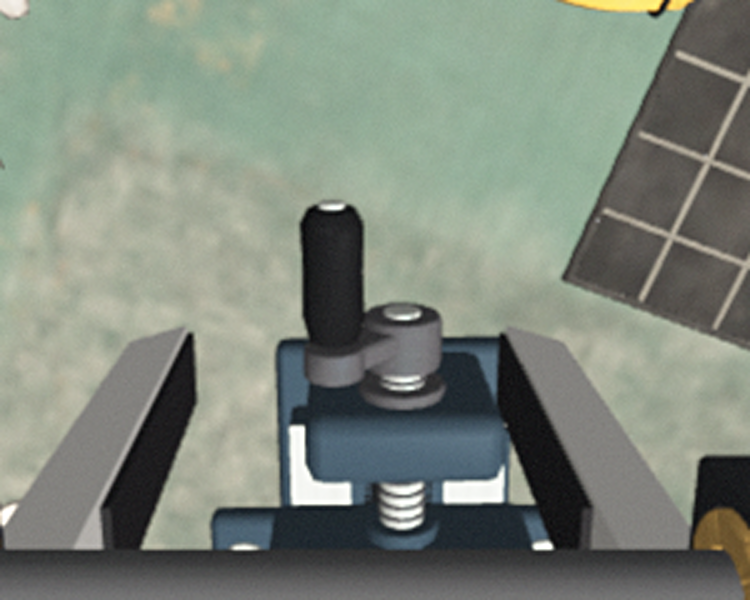

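```bash
python3 - <<'E'
from h import *
import json
movel([429.2,229.4,14],rate=220)
command_gripper(0.0)
o=get_obs();print(o["clock"],o["ee_pos"],o["wrist_force"],o["width"])
json.dump({"cr":4.45,"C":[414.5,249,37.8]},open("st.json","w"))
E
python3 turn.py 5.15 0.1 50 0; python3 - <<'E'
from h import *
yaw=.3624;xv=np.array([np.cos(yaw),np.sin(yaw),0]);yv=np.array([-np.sin(yaw),np.cos(yaw),0])
def p():
    o=get_obs();d=o["ee_pos"]-np.array([414.5,249,37.3]);y,z=d@yv,d[2];print(o["clock"],o["ee_pos"],np.hypot(y,z),np.arctan2(z,y)%(2*np.pi)+np.pi/6,o["wrist_force"])
p();sleep(.3);p()
E
```

```text
15.6833 [428.77790036 230.40266046  14.02456623] [-1.53566483  4.70693099 -0.30541492] 0.18243862175473946
15.93 cr4.55 Fr-2.7 Ft-7.8 Fx-5.0 |F|10 err 0.8 -2.3 w0.183 C [414.5 249.   37.8]
16.18 cr4.65 Fr-6.4 Ft-18.2 Fx-10.5 |F|22 err 0.7 -5.5 w0.182 C [414.5 249.   37.8]
16.43 cr4.75 Fr-9.1 Ft-27.4 Fx-13.3 |F|32 err 0.6 -8.5 w0.182 C [414.5 249.   37.8]
16.68 cr4.85 Fr-14.1 Ft-31.8 Fx-15.9 |F|38 err -0.4 -10.0 w0.186 C [414.5 249.   37.8]
16.93 cr4.95 Fr-15.2 Ft-18.6 Fx-12.4 |F|27 err -1.3 -6.3 w0.150 C [414.5 249.   37.8]
17.18 cr5.05 Fr-21.9 Ft-19.1 Fx-16.5 |F|33 err -3.0 -6.3 w0.148 C [414.5 249.   37.8]
17.43 cr5.15 Fr-28.7 Ft-15.2 Fx-19.9 |F|38 err -4.5 -5.3 w0.154 C [414.5 249.   37.8]
17.4333 [423.51960163 244.20253236  10.90091269] 27.494505221215885 4.952760843745042 [-14.08842002 -18.92236915  29.89105386]
17.7333 [423.49692559 244.31649431  10.91828731] 27.44599902656892 4.9565930274635805 [-13.72971908 -18.33513322  31.16379401]
```

```bash
python3 - <<'E'
from h import *
command_gripper(0.7)
o=get_obs();print(o["clock"],o["ee_pos"],o["wrist_force"],o["width"])
movel([o["ee_pos"][0],o["ee_pos"][1],150],rate=200)
o=get_obs();im=capture("wrist");print(o["clock"],o["ee_pos"].tolist(),o["tcp_rot"].tolist())
c=im[100:340,180:480,::-1]; cv2.imwrite("pics/w7c.png",cv2.resize(c,None,fx=2.5,fy=2.5,interpolation=cv2.INTER_CUBIC))
E
```

```text
18.6583 [423.14168519 249.37757647   5.91109119] [-0.30417956  0.74079695  0.04446795] 0.6981619178528997
19.525 [422.3829302626171, 249.0278004919004, 148.61069601408153] [0.568283277448334, 0.8228321108522338, -0.0010224864592010558, -0.0006232531410908376]
```

View pics/w7c.png

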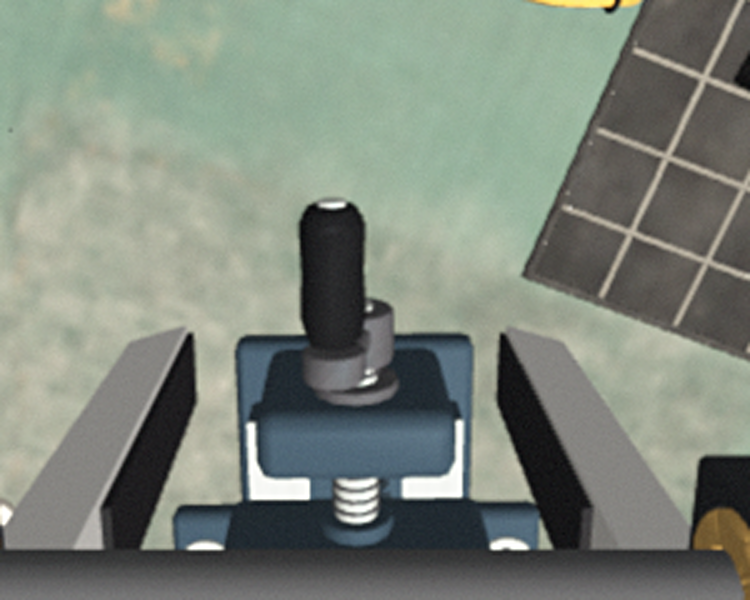

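```bash
python3 - <<'E'
from h import *
im=capture("side");c=im[130:220,290:390]
cv2.imwrite("pics/s8c.png",cv2.resize(c[:,:,::-1],None,fx=7,fy=6,interpolation=cv2.INTER_CUBIC))
im=capture("top");c=im[110:240,190:310]
cv2.imwrite("pics/t8c.png",cv2.resize(c[:,:,::-1],None,fx=5,fy=4.5,interpolation=cv2.INTER_CUBIC))
yaw=.3624;xv=np.array([np.cos(yaw),np.sin(yaw),0]);yv=np.array([-np.sin(yaw),np.cos(yaw),0])
A=np.array([414.5,249,0])+138*xv; p=[A[0],A[1],yaw]; print(p)
w6=wcal([426.4079759217889, 233.90588251436523, 148.2554266046509],[0.568266456091141, 0.8228430150828078, -0.0013466603127361295, -0.0008910202308361976])
w7=wcal([422.3829302626171, 249.0278004919004, 148.61069601408153],[0.568283277448334, 0.8228321108522338, -0.0010224864592010558, -0.0006232531410908376])
w2=wcal([409.60722938541755, 274.3813676915999, 115.68451065375218],[0.5679083303621457, 0.8230916662400971, 0.0003323050591418289, 0.0003561526755505016])
f=lambda c,X:((proj(c,V2W(p,X))[0]-[180,100])*2.5).round().tolist()
print("w2",f(w2,knob(1.18,-158)),f(w2,knob(1.18,-118)),"hub",f(w2,[-116,0,56]))
for n,w in(("w6",w6),("w7",w7)):
    for cr in (2.3,2.6,2.9,3.2,4.2,4.45,4.7,4.9): print(n,cr,f(w,knob(cr,-158)),f(w,knob(cr,-118)),"hub",f(w,[-118+1.6*cr,0,56]))
E
```

```text
[np.float64(543.5367165908456), np.float64(297.92367291459027), 0.3624]
w2 [347.0, 224.0] [347.0, 369.0] hub [259.0, 343.0]
w6 2.3 [389.0, 209.0] [387.0, 343.0] hub [403.0, 309.0]
w6 2.6 [357.0, 208.0] [357.0, 341.0] hub [403.0, 310.0]
w6 2.9 [330.0, 205.0] [331.0, 335.0] hub [403.0, 312.0]
w6 3.2 [312.0, 202.0] [314.0, 328.0] hub [403.0, 313.0]
w6 4.2 [319.0, 188.0] [320.0, 302.0] hub [403.0, 318.0]
w6 4.45 [334.0, 185.0] [334.0, 298.0] hub [403.0, 319.0]
w6 4.7 [352.0, 184.0] [352.0, 294.0] hub [403.0, 320.0]
w6 4.9 [369.0, 183.0] [368.0, 293.0] hub [403.0, 321.0]
w7 2.3 [333.0, 203.0] [334.0, 338.0] hub [355.0, 304.0]
w7 2.6 [302.0, 202.0] [304.0, 335.0] hub [355.0, 305.0]
w7 2.9 [277.0, 200.0] [279.0, 330.0] hub [355.0, 306.0]
w7 3.2 [260.0, 196.0] [264.0, 323.0] hub [355.0, 308.0]
w7 4.2 [272.0, 183.0] [275.0, 297.0] hub [355.0, 313.0]
w7 4.45 [288.0, 180.0] [290.0, 293.0] hub [355.0, 314.0]
w7 4.7 [307.0, 179.0] [309.0, 290.0] hub [355.0, 315.0]
w7 4.9 [324.0, 178.0] [325.0, 288.0] hub [355.0, 316.0]
```

View pics/s8c.png

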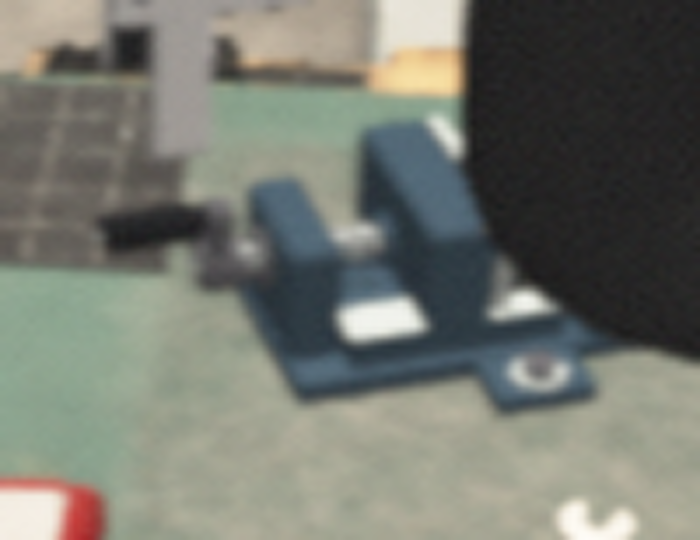

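View pics/t8c.png

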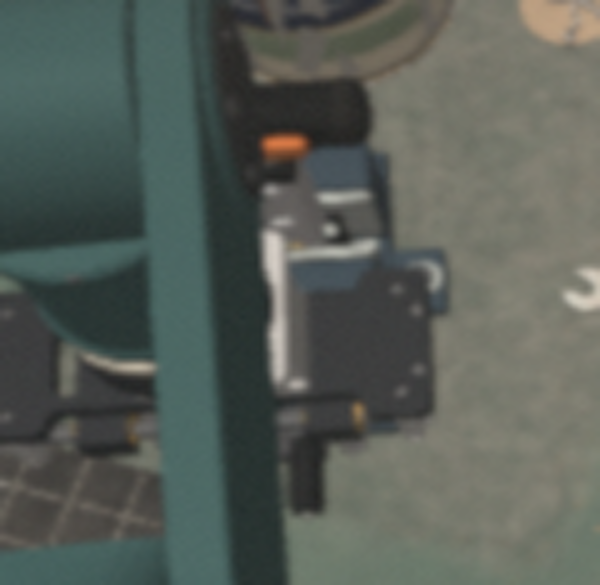

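```bash
cat > push.py <<'E'
from h import *
yaw=.3624;xv=np.array([np.cos(yaw),np.sin(yaw),0]);yv=np.array([-np.sin(yaw),np.cos(yaw),0]);zv=np.array([0,0,1.])
def P(cr,y,z): return np.array([414.5,249,0])+(1.59*cr-2)*xv+y*yv+z*zv   # tip at vice y, height z
def rep(tag=""):
    o=get_obs();d=o["ee_pos"]-np.array([414.5,249,0]);F=o["wrist_force"]
    print(f'{tag} {o["clock"]:.2f} y{d@yv:.1f} z{d[2]:.1f} x{d@xv:.1f} Fx{F@xv:.1f} Fy{F@yv:.1f} Fz{F[2]:.1f} w{o["width"]:.2f}')
    return o
def pic(n,f=None):
    o=get_obs();im=capture("wrist");c=im[100:340,180:480,::-1]; cv2.imwrite(f"pics/{n}.png",cv2.resize(c,None,fx=2.5,fy=2.5,interpolation=cv2.INTER_CUBIC))
E
python3 - <<'E'
from push import *
movel(P(2.3,20,115),rate=250)
command_gripper(0.0);rep("closed")
print(movel(P(2.3,20,66),rate=150,guard=15));rep()
print(movel(P(2.6,-5,66),rate=60,guard=30));rep("pushed")
pic("w9")
E
```

```text
closed 21.06 y20.0 z115.0 x1.6 Fx0.0 Fy-0.8 Fz-0.2 w0.01
False
 21.53 y20.0 z66.0 x1.5 Fx-0.0 Fy0.2 Fz-0.3 w0.00
False
pushed 22.10 y-1.4 z67.6 x3.6 Fx1.4 Fy9.7 Fz0.2 w0.00
```

View pics/w9.png

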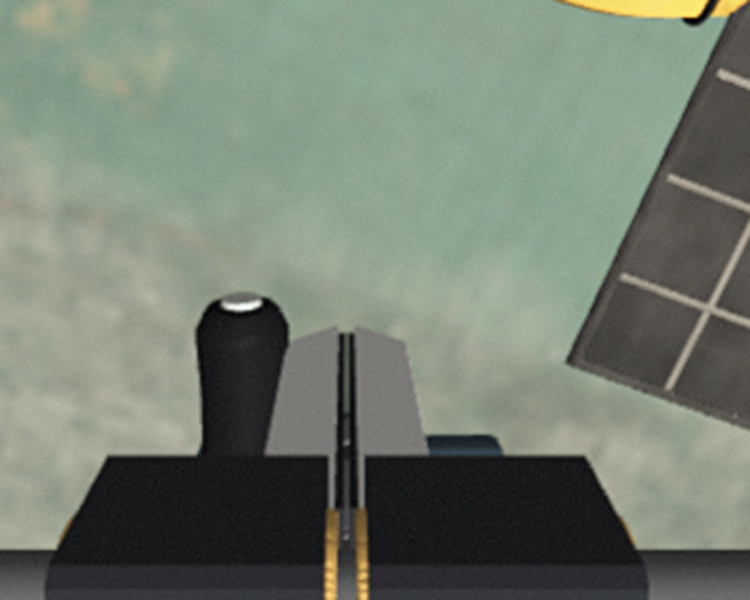

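```bash
python3 - <<'E'
from push import *
print(movel(P(2.9,-10,66),rate=60,guard=30));rep("pushed")
movel(P(2.9,-2,66),rate=120)
movel(P(2.9,-2,98),rate=200)
movel(P(2.9,-29,98),rate=200)
pic("w10");rep()
cr=3.0
while cr<3.65:
    th=cr-np.pi/6
    if movel(P(cr,32*np.cos(th),56.3+9+32*np.sin(th)-4),rate=80,guard=35): print("G")
    rep(f"{cr:.2f}"); cr+=.15
pic("w11")
E
```

```text
False
pushed 22.40 y-5.2 z68.1 x3.8 Fx-0.6 Fy13.2 Fz3.4 w0.00
 23.29 y-29.2 z96.8 x1.9 Fx0.0 Fy-0.8 Fz-0.1 w0.00
3.00 23.66 y-24.5 z81.9 x4.3 Fx0.9 Fy-0.3 Fz4.7 w0.00
3.15 23.91 y-27.1 z78.8 x4.5 Fx0.7 Fy0.3 Fz8.9 w0.00
3.30 24.16 y-29.5 z75.0 x4.8 Fx0.1 Fy-0.3 Fz11.7 w0.00
3.45 24.41 y-30.9 z70.6 x4.9 Fx-1.8 Fy0.4 Fz12.0 w0.01
3.60 24.66 y-31.6 z66.0 x5.1 Fx-2.0 Fy-0.4 Fz13.3 w0.00
```

View pics/w10.png

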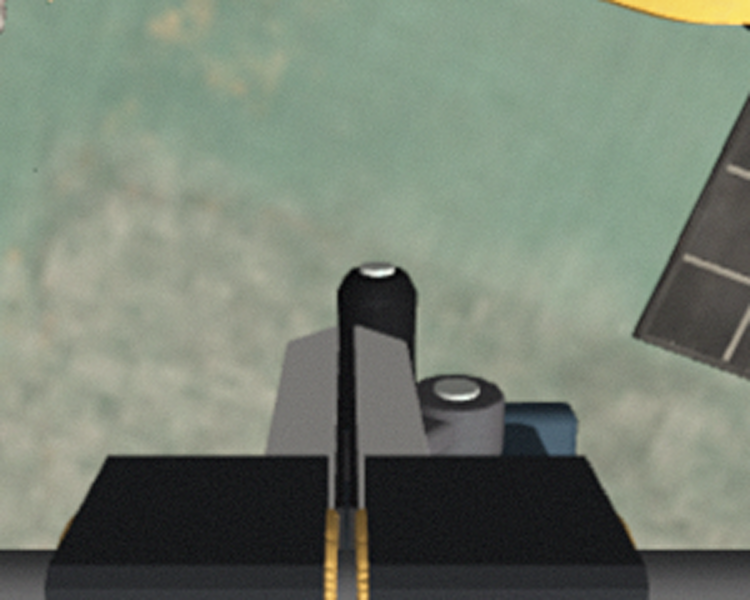

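View pics/w11.png

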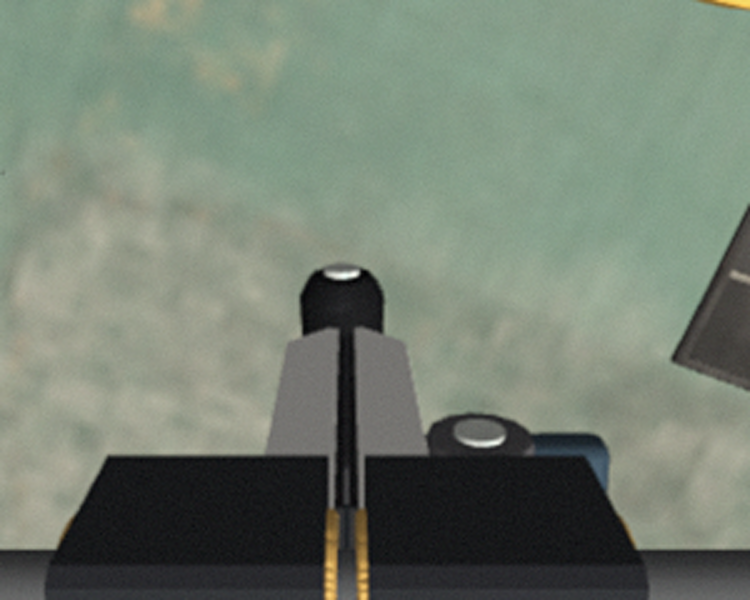

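```bash
python3 - <<'E'
from push import *
cr=3.7
while cr<4.75:
    th=cr-np.pi/6
    od=5+7*(cr-3.6)
    if movel(P(cr,32*np.cos(th),56.3+9+32*np.sin(th)-od),rate=60,guard=40): print("G")
    o=rep(f"{cr:.2f}"); s=(o["ee_pos"][2]-65.3)/32
    print("   actual cr",np.pi-np.arcsin(s)+np.pi/6)
    if o["wrist_force"][2]>60:break
    cr+=.15
pic("w12")
E
```

```text
3.70 24.96 y-31.6 z61.4 x5.3 Fx-2.9 Fy-0.9 Fz15.2 w0.00
   actual cr 3.7878926142526197
3.85 25.21 y-30.9 z55.9 x5.6 Fx-2.4 Fy0.8 Fz16.4 w0.01
   actual cr 3.964290703592241
4.00 25.46 y-29.4 z50.7 x5.8 Fx-3.9 Fy0.5 Fz18.1 w0.00
   actual cr 4.140015179662587
4.15 25.71 y-27.4 z45.9 x6.0 Fx-6.6 Fy0.2 Fz22.0 w0.01
   actual cr 4.314762514666747
4.30 25.96 y-24.7 z41.9 x6.2 Fx-9.5 Fy-0.1 Fz27.9 w0.00
   actual cr 4.484882572637252
4.45 26.21 y-21.7 z38.6 x6.3 Fx-13.5 Fy1.1 Fz35.1 w0.00
   actual cr 4.651436339793231
4.60 26.46 y-18.1 z36.0 x6.5 Fx-15.8 Fy0.2 Fz44.3 w-0.00
   actual cr 4.8196222196242635
```

View pics/w12.png

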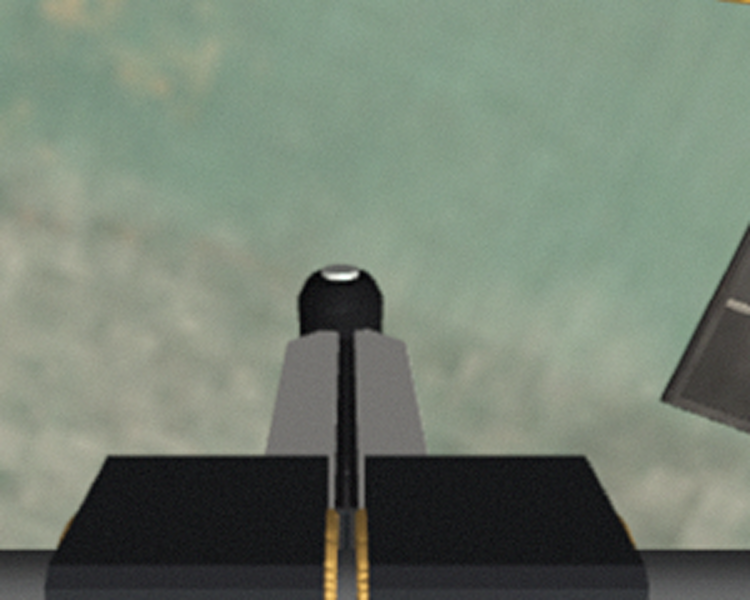

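```bash
python3 - <<'E'
from push import *
o=get_obs()
movel([*o["ee_pos"][:2],265],rate=300)
q=Rn.from_matrix(np.array([xv,-yv,-zv]).T).as_quat()
t=np.array([543.5,297.9,0])+13*xv+[0,0,275]
print(ik(t,q))
goto(t,q)
command_gripper(0.75)
o=rep();im=capture("wrist");print(o["ee_pos"].tolist(),o["tcp_rot"].tolist())
cv2.imwrite("pics/w13.png",im[:,:,::-1])
im=capture("top");c=im[60:240,170:350]
cv2.imwrite("pics/t13c.png",cv2.resize(c[:,:,::-1],None,fx=3.3,fy=3.3,interpolation=cv2.INTER_CUBIC))
E
```

```text
[ 4.08964634e-01  2.75007910e-01  1.01664878e+00 -4.44089210e-16
  1.84993597e+00  4.65646344e-02]
 30.02 y-0.0 z275.0 x150.9 Fx0.3 Fy0.4 Fz-0.1 w0.75
[555.6450159302685, 302.50669188127057, 274.98274682741777] [0.9836275356461964, 0.18021340266047892, -2.2920693980827906e-05, 9.73470232669654e-06]
```

View pics/w13.png

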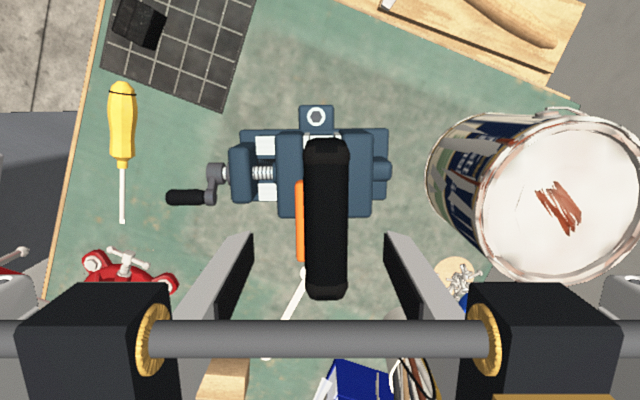

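View pics/t13c.png

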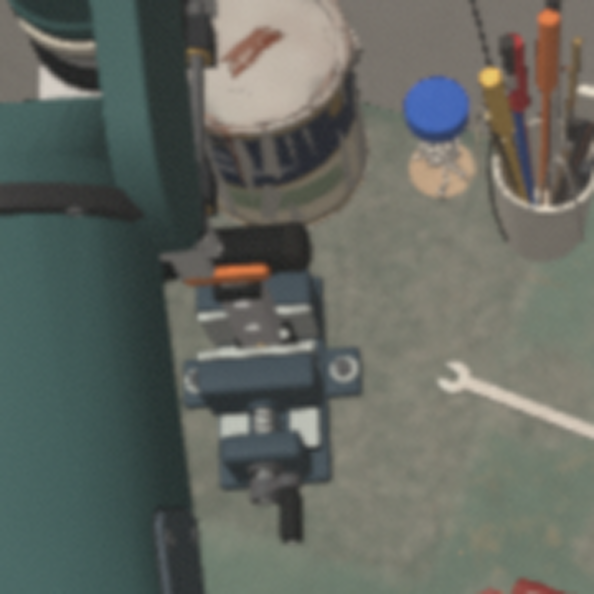

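```bash
python3 - <<'E'
from push import *
w=wcal([555.6450159302685, 302.50669188127057, 274.98274682741777],[0.9836275356461964, 0.18021340266047892, -2.2920693980827906e-05, 9.73470232669654e-06])
ct=get_calibration("top")
M=lambda c:np.array(c["mtx"])@np.c_[c["R"],c["t"]]
# rust mark on lid centre: wrist (558,207), top crop (255,52)/3.3+(170,60)
X=cv2.triangulatePoints(M(w),M(ct),np.array([[558.],[207.]]),np.array([[170+255/3.3],[60+52/3.3]]));X=(X[:3]/X[3]).ravel()
d=X-np.array([543.5,297.9,0]);print(X,"vice x,y",d@xv,d@yv)
for r in (70,80,90):print(r,proj(w,X-r*xv),proj(w,X-r*yv),proj(w,X+r*yv))
E
```

```text
[765.57899206 365.22726498 143.74061117] vice x,y 231.52348586209303 -15.777034482880298
70 [[480.12529967 206.62517886]] [[543.91460031 275.96292677]] [[570.2062608  129.01059165]]
80 [[469.23909955 206.63556325]] [[542.24605697 285.28893877]] [[572.32194563 117.18536569]]
90 [[458.35305368 206.6459475 ]] [[540.60214072 294.47730219]] [[574.47364069 105.15886729]]
```

```bash
python3 - <<'E'
from push import *
b=np.array([543.5,297.9,0])+17.3*xv+1.3*yv
movel(b+[0,0,262],rate=150)
print(movel(b+[0,0,199],rate=120,guard=15));rep()
command_gripper(0.0)
o=rep("grip");print(o["width"]*94,o["ee_pos"])
im=capture("wrist");cv2.imwrite("pics/w14.png",im[:,:,::-1])
E
```

```text
False
 31.04 y1.3 z199.9 x155.6 Fx-1.0 Fy1.1 Fz0.2 w0.75
grip 31.75 y1.3 z199.4 x155.8 Fx0.8 Fy0.4 Fz2.0 w0.32
30.281470603648117 [559.7293325  305.47364696 199.37564174]
```

View pics/w14.png

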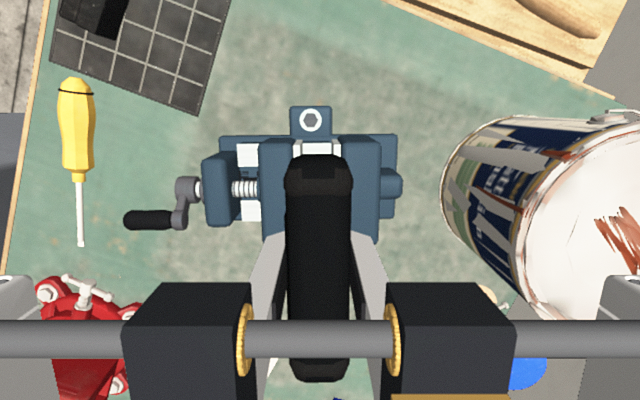

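```bash
python3 - <<'E'
from push import *
b=np.array([543.5,297.9,0])+17.3*xv+1.3*yv
for z,r in((219,60),(239,60),(249,60),(264,60),(272,40)):
    g=movel(b+[0,0,z],rate=r,guard=25);o=rep(f"{z} {g}")
    if g: break
E
```

```text
219 False 32.28 y1.2 z218.7 x155.6 Fx4.6 Fy-0.3 Fz-4.5 w0.31
239 False 32.77 y1.3 z238.8 x155.5 Fx4.6 Fy-1.0 Fz-3.6 w0.32
249 False 33.08 y1.3 z248.7 x155.4 Fx4.4 Fy-1.1 Fz-3.7 w0.32
264 False 33.48 y1.3 z263.6 x155.4 Fx4.8 Fy0.3 Fz-3.8 w0.32
272 False 33.83 y1.3 z271.5 x155.4 Fx5.2 Fy0.5 Fz-3.2 w0.32
```

```bash
python3 - <<'E'
from push import *
b=np.array([543.5,297.9,0])+17.3*xv+1.3*yv
for z in (276,279,281,283,285):
    g=movel(b+[0,0,z],rate=30,guard=20);o=rep(f"{z} {g}")
    if g or o["wrist_force"][2]<-14: break
sleep(.3);rep()
im=capture("wrist");cv2.imwrite("pics/w15.png",im[:,:,::-1])
im=capture("side");cv2.imwrite("pics/s15.png",im[:,:,::-1])
E
```

```text
276 False 34.12 y1.3 z275.5 x155.4 Fx4.8 Fy0.0 Fz-3.7 w0.31
279 False 34.37 y1.3 z278.4 x155.4 Fx5.0 Fy0.2 Fz-3.1 w0.32
281 False 34.62 y1.3 z279.5 x155.3 Fx5.0 Fy-0.4 Fz-5.2 w0.32
283 False 34.87 y1.2 z279.6 x155.3 Fx5.9 Fy-0.5 Fz-10.7 w0.32
285 False 35.12 y1.2 z279.6 x155.1 Fx7.3 Fy0.8 Fz-14.3 w0.31
 35.42 y1.2 z279.6 x155.2 Fx6.5 Fy-0.3 Fz-14.4 w0.32
```

View pics/w15.png

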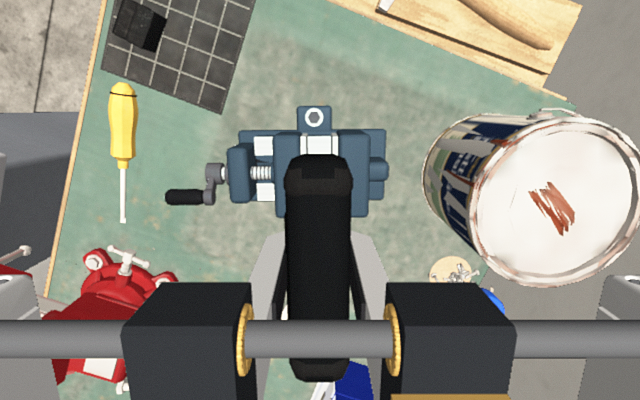

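View pics/s15.png

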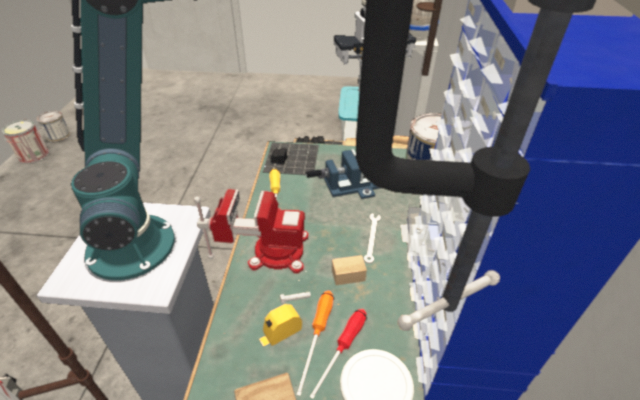

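```bash
python3 - <<'E'
from push import *
o=rep();print(o["width"]*94);print(sign_off())
E
```

```text
35.52 y1.2 z279.6 x155.2 Fx6.7 Fy0.7 Fz-14.9 w0.32
29.800962340870214
the job is handed in; nothing more can be done
None
```

The handle's foot is clamped in the vice. The grip is held up at the second stop with the trigger squeezed, and I handed the job in at 35.5 s.

**Crank:** my first try, gripping the knob, failed. The knob slid along the pads, and as I tried to re-tighten, the crank turned back to about 2.3 rad. I then pushed the knob round with the closed fingers to about 4.7–4.8 rad. That is roughly 1.1 rad past where the jaw meets the foot. The push needed at the knob rose from about 5 N to 44 N. I had no direct measure of the jaw force, so firm clamping is inferred from that angle and the rise in force.

**Trigger and pull:** the fingers closed to about 30 mm across grip and trigger, which means the trigger is fully in. The grip rose 80.2 mm with no catch at the first stop. It then came up against a solid stop, where the arm still pulls with about 10 N beyond the grip's weight.

**Last checks:**
- In the last pictures the knob is still low on the right and the grip has not slipped in the fingers.
- The hard stop under pull indicates the foot stayed clamped.
- The loose things that can be seen lie where they did; I compared the pictures by eye only.

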